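Feed copper spacer rings through the sorting tray's gate

ROBOT

A 7-joint arm with a two-finger parallel gripper is mounted at the origin on the work surface. World frame = base frame: x ahead of the robot, y to its left, z up, the work surface at z = 0. Lengths are in mm, angles in degrees, forces in N, time in s.
With the tool pointing down it reaches from about 400 to 875 mm from the base axis. Payload 4.4 kg.
Tool frame: the origin (TCP) lies at the very end of the fingers, on their centre line; the grasp point (between the pads) lies 19 mm behind it (ctrl.tcp_to_grasp is the distance from the TCP to the grasp point, in mm); z points along the fingers, y is the line along which they close (so a half turn about z gives the same grasp; the last joint's range is limited). The gripper opens to 85 mm and grips with 20 to 120 N. Pads are 22 mm wide; open, the fingers measure 114 mm over their backs; the gripper's body (76 mm by 85 mm) begins 54 mm behind the grasp point. The pads swing forward as they close: fully open they stand 13 mm farther back than shut.
Start: joints at [-67.254, 36.005, 2.206, 86.941, -1.547, 57.084, -1.146], TCP at [290.176, 581.649, 231.313] pointing down, gripper open.
Joint ranges: [-175.42, 175.42], [-21.48, 121.26], [-71.46, 75.88], [10.55, 141.38], [-63.04, 243.04], [13.31, 113.54], [-168.57, 168.57]. Speed limits (degrees/s): [147.25, 147.25, 180, 180, 180, 180, 180].

INTERFACE

Orientations are given as [roll, pitch, yaw] about the fixed x, y, z axes, in that order (R = Rz(yaw) Ry(pitch) Rx(roll)).
In Python, from station import sense, read_camera, close_job, ctrl gives the robot as it stands.
- The arm moves only by the tool arm_command, never from a script. Its argument "plan" is a list of rows, each an object of numbers: "tx", "ty", "tz": the shift along the tool's x, y, z in mm; "rx", "ry", "rz": the turn, a rotation vector about the tool's x, y, z in degrees; "hand": the opening, from 0 (shut) to 1 (fully open). In form: [{"tx": .., "ty": .., "tz": .., "rx": .., "ry": .., "rz": .., "hand": ..}, ...]. A call has 1 to 8 rows; each row is the pose to reach, as a shift and turn from the pose commanded when the call began, along the tool's axes at that moment; what a row does not reach only later rows make up. A row lasts 1/12 s, in which the tool goes at most 41.7 mm and 7.16 degrees, less where a joint would pass 70% of its speed; a pose out of reach is approached as far as the arm can. A call with a gripper value outside its range is refused whole. The fingers move at their own pace and stop on an object; the grip force is fixed at half the most. Time passes only in rows, so rows that repeat a pose let the fingers close. It gives the time, the measured TCP pose, the force, the opening and the grip force at its end, in the units of the state.
- sense(): the state, without advancing time (a new reading comes with each control period).
- read_camera(name): name is "side" or "top"; returns a dict with "pixels" (480x640x3 uint8, red, green, blue), "fx", "fy", "cx", "cy" (pixels), "R" (3x3) and "t" (3): a world point X has camera coordinates R X + t. Camera axes: x right, y down, z forward; pixel columns grow to the right and rows downward; lengths in mm; the calibration is good to about 2 mm. A picture is of the moment at which its call begins. There is no depth.
- close_job(): hands the job in; it is judged then, once.
The state is a dict: "clock": time; "joints": joint angles; "qvel": joint speeds; "effort": joint torques, N m; "ee_pos": TCP position; "orientation": TCP orientation; "force": force on the tool from outside, world axes, zero at the start; "wrist_torque": the same for the moment, N m; "width": finger opening in mm; "finger_force": force on a finger pad.
Only numpy, scipy, OpenCV 4.12 (cv2) and the standard library are available. Lean on these libraries where they do the work, as an engineer would, in place of code of your own. Each camera call takes 0.05 s, during which the arm holds its last target. There are 200 camera calls.

TASK

Sweep the three flat copper rings across the raised sorting tray with the fingertips, one at a time, through the narrow gate in its end wall so that each drops into the slot behind it; the next ring stays back on the open tray, out of the funnel, until the one before has dropped. Only push the rings, never pick them up, and leave the two small posts standing on the tray, and everything else on the bench, where they are.

Things in the scene. Friction and masses are not known exactly. Their poses are not given: they have to be found in the camera images.
- tray: Fixed raised metal sorting tray. Origin on the bench under the deck, z up, own +y points through the gate, x across. Deck top 75 mm above the origin, from y = -215 mm (rear rim) to +150 mm (deck edge at the gate), x = -135 to +135 mm. Rims and end wall are 6 mm thick and stand 10 mm above the deck.
- gate (a point): Middle of the gate, the only opening (52 mm wide) in the end wall, on the deck's edge at deck height (tray x 0, y 150, z 75 mm). Two 45-degree guide wings, 10 mm high and 5 mm thick, form a funnel from its posts back to tray x = +-67 mm, y = 105 mm. A ring tips into the slot once its centre is past this edge, so the fingers need not go through.
- slot (a point): Middle of the floor of the open-topped slot (drop pit) behind the gate, 120 mm across (tray x) by 100 mm (tray y 150 to 250 mm). Its floor is 69 mm below the deck and 6 mm above the bench; its grey walls are 6 mm thick and reach 10 mm above the deck.
- ring1: Loose flat copper ring (one of three alike): 40 mm outside, 18 mm hole, 10 mm thick, about 80 g, lying flat on the deck. Origin at the centre of its underside, z along its axis.
- ring2: Loose flat copper ring (one of three alike): 40 mm outside, 18 mm hole, 10 mm thick, about 80 g, lying flat on the deck. Origin at the centre of its underside, z along its axis.
- ring3: Loose flat copper ring (one of three alike): 40 mm outside, 18 mm hole, 10 mm thick, about 80 g, lying flat on the deck. Origin at the centre of its underside, z along its axis.
- insulator: Bystander: loose white ceramic spool, 28 mm across, 44 mm tall, standing at one side of the deck. Origin at the centre of its underside. To be left standing there.
- standoff: Bystander: loose steel post with a 28 mm foot, 20 mm shaft and a thin pin on top, 50 mm tall, standing at one side of the deck. Origin at the centre of its underside. To be left standing there.
- wash_bottle: Bystander on the bench: white bottle, 60 mm across, 150 mm tall. Origin at the centre of its underside.
- jar: Bystander on the bench: amber glass jar, 56 mm across, 70 mm tall. Origin at the centre of its underside.
- screwdriver: Bystander on the bench: screwdriver lying flat. Origin under its middle.
- beaker: Bystander on the bench: white open cup, 64 mm across, 80 mm tall. Origin at the centre of its underside.
Not all that is in view belongs to the job. Leave any pink look-alike of the ring1 alone.

How it is judged:
By the outcome, as a careful person would: the job done as asked, in the order asked, and still so for the second after the job is handed in, with the robot touching nothing.
It also fails if it takes over 64 s, if anything falls off the work surface, if the arm or the gripper's body presses on something with over 40 N, if the wrist force passes 120 N, or if a joint passes its speed limit or range.

## Working session

There is one attempt and no reset: what is moved stays moved. The work goes in short steps, Python scripts to look and compute and a tool call to move; the robot and the scene stay as the last step left them, time stands still between calls to the robot, and variables do not carry over. Pictures are saved under pics/ and viewed, at most 10 in all, crops included, and the job is handed in when it is done.

Besides the shell and the picture viewer there is one more tool, called after "Request:" as a command line: name --argument value ..., lists and objects as JSON in quotes. arm_command: Moves the arm, as the interface text tells. Its arguments: {"type":"object","properties":{"plan":{"type":"array","items":{"type":"object","properties":{"tx":{"type":"number"},"ty":{"type":"number"},"tz":{"type":"number"},"rx":{"type":"number"},"ry":{"type":"number"},"rz":{"type":"number"},"hand":{"type":"number"}}}}},"required":["plan"]}

```bash
ls; mkdir -p pics; python3 - <<'E'
from station import *
import cv2
s=sense(); print({k:s[k] for k in('clock','ee_pos','orientation','width','force')})
for n in('side','top'):
    c=read_camera(n); cv2.imwrite(f'pics/{n}0.png',c['pixels'][:,:,::-1]); print(n,c['fx'],c['cx'],c['cy'],c['R'],c['t'])
E
```

```text
pics
{'clock': 0.0, 'ee_pos': array([289.85688747, 581.0961046 , 230.39450949]), 'orientation': array([-1.79890909e+02,  7.17062725e-04,  1.53485996e+02]), 'width': 85.71874315493265, 'force': array([ 0.5848341 ,  0.10022109, -0.01773228])}
side 449.0849071854956 317.47358796036684 238.05089946339805 [[ 0.92955275 -0.36852873  0.01087441]
 [-0.24998675 -0.65168104 -0.71611343]
 [ 0.27099502  0.66294675 -0.6978992 ]] [-470.75436215  177.39772887  847.58988361]
top 493.72587413523183 325.09726012799985 243.17353264761093 [[ 0.01704681 -0.99943839  0.02884986]
 [-0.98799323 -0.02126886 -0.15302616]
 [ 0.15355382 -0.02589486 -0.98780093]] [ -29.50765435  499.12096476 1169.09193895]
```

View pics/top0.png

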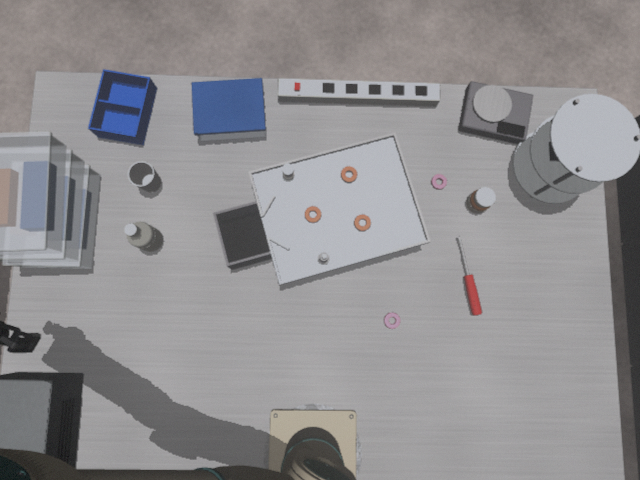

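View pics/side0.png

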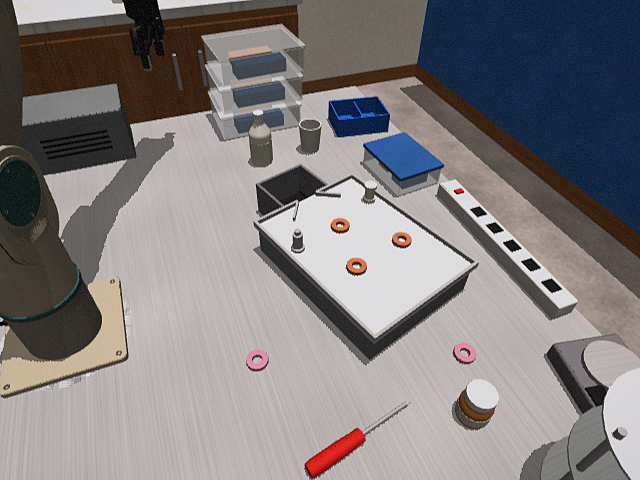

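The top view shows the tray with the gate on its left and the slot at (243,235). The copper rings are at (313,214), (349,174) and (362,223). The spool is at (288,172) and the standoff at (323,258). The two pink rings at (439,181) and (392,320) lie on the bench and are look-alikes, so I leave them. The side view agrees.

```bash
cat >h.py <<'E'
import numpy as np, cv2
from station import *
def ray(c,uv,z):
    R=np.array(c['R']);t=np.array(c['t']);o=-R.T@t
    d=R.T@np.array([(uv[0]-c['cx'])/c['fx'],(uv[1]-c['cy'])/c['fy'],1.])
    return (o+d*(z-o[2])/d[2])
def proj(c,X):
    p=np.array(c['R'])@X+np.array(c['t']); return np.array([c['fx']*p[0]/p[2]+c['cx'],c['fy']*p[1]/p[2]+c['cy']])
def rings(c,z=82):
    hsv=cv2.cvtColor(c['pixels'],cv2.COLOR_RGB2HSV)
    m=cv2.inRange(hsv,(4,130,90),(16,255,255))
    out=[]
    for k in cv2.findContours(m,cv2.RETR_EXTERNAL,cv2.CHAIN_APPROX_NONE)[0]:
        if cv2.contourArea(k)<60: continue
        (u,v),r=cv2.minEnclosingCircle(k); x,y,w,h=cv2.boundingRect(k)
        out.append(((u,v),r,cv2.contourArea(k),ray(c,(x+w/2-.5,y+h/2-.5),z)))
    return out
E
python3 - <<'E'
from h import *
np.set_printoptions(precision=1,suppress=True)
for n in('top','side'):
    c=read_camera(n)
    for r in rings(c): print(n,np.array(r[0]),r[1],r[2],r[3])
    if n=='top':
        g=c['pixels'].min(2); m=((g>195)*255).astype('uint8'); m[:120]=0;m[300:]=0;m[:,:235]=0;m[:,440:]=0
        m=cv2.morphologyEx(m,cv2.MORPH_OPEN,np.ones((3,3)))
        k=max(cv2.findContours(m,0,1)[0],key=cv2.contourArea)
        b=cv2.boxPoints(cv2.minAreaRect(k)); print(cv2.contourArea(k),b)
        P=np.array([ray(c,p,75) for p in b]);print(P,np.linalg.norm(P-np.roll(P,1,0),axis=1))
        im=cv2.resize(c['pixels'][120:300,200:440],None,fx=3.3,fy=3.3,interpolation=2); cv2.imwrite('pics/crop.png',im[:,:,::-1])
E
```

```text
Traceback (most recent call last):
ValueError: max() iterable argument is empty
```

```bash
python3 - <<'E'
from h import *
c=read_camera('top');p=c['pixels'];im=p
hsv=cv2.cvtColor(p,cv2.COLOR_RGB2HSV)
print(p.dtype,p.shape,p[190,330],p[240,300],p[240,450],hsv[214,306:322].tolist(),hsv[181,432:440].tolist())
print(hsv[:,:,1][120:300,240:430].max())
cv2.imwrite('pics/crop.png',cv2.resize(p[120:300,200:440],None,fx=3.3,fy=3.3,interpolation=2)[:,:,::-1])
E
```

```text
uint8 (480, 640, 3) [183 187 192] [181 183 189] [166 165 167] [[9, 105, 178], [10, 104, 179], [9, 99, 162], [178, 22, 159], [110, 12, 192], [116, 9, 191], [108, 13, 192], [107, 12, 190], [110, 12, 192], [116, 9, 190], [178, 20, 177], [9, 106, 171], [10, 104, 177], [10, 101, 180], [10, 85, 174], [6, 22, 173]] [[166, 58, 162], [161, 47, 178], [163, 56, 179], [164, 47, 175], [165, 18, 167], [130, 5, 163], [120, 5, 165], [135, 3, 162]]
136
```

View pics/crop.png

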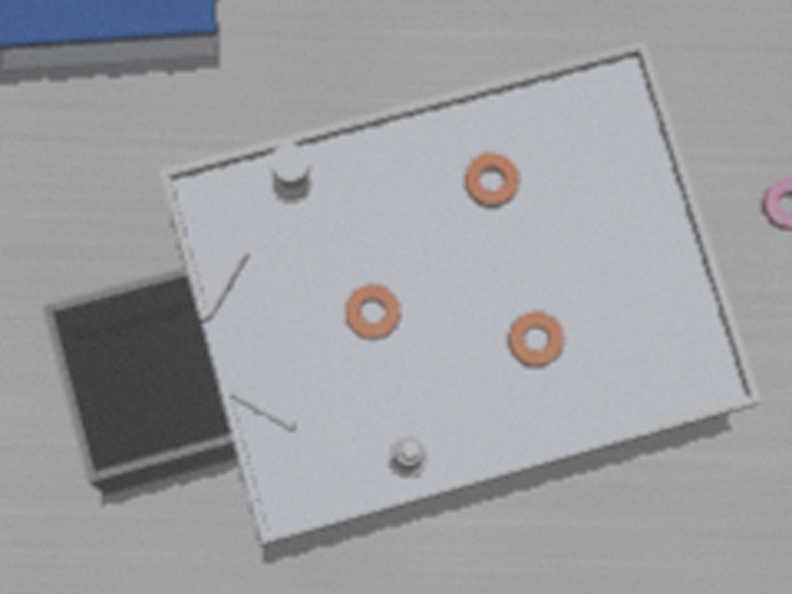

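The crop shows three copper rings on the deck at crop (373,311), (492,180) and (536,339). The gate lies between crop (207,318) and (230,395). A pink ring is off the tray at the right. The copper rings are the ones meant.

```bash
sed -i 's/(4,130,90),(16,255,255)/(3,65,80),(18,255,255)/' h.py; python3 - <<'E'
from h import *
np.set_printoptions(precision=1,suppress=True)
c=read_camera('top')
f=lambda u,v:(u/3.3+200-.35,v/3.3+120-.35)
C=np.array([ray(c,f(*p),85)[:2] for p in [(163,175),(642,48),(758,402),(262,543)]])
print(C,np.linalg.norm(C-np.roll(C,1,0),axis=1))
G=(ray(c,f(206,320),85)+ray(c,f(231,395),85))[:2]/2
dy=(C[0]+C[3]-C[1]-C[2]); a=np.arctan2(dy[1],dy[0]); 
dx=(C[1]+C[2]*0-C[0]*0-C[2]);dx2=C[0]-C[3]+C[1]-C[2]; print('yaw of +y',np.degrees(a),'from x',np.degrees(np.arctan2(dx2[1],dx2[0])))
ydir=np.array([np.cos(a),np.sin(a)]);xdir=np.array([ydir[1],-ydir[0]])
print('mid gate',G, 'mid edge',(C[0]+C[3])/2, 'ctr',C.mean(0))
M=C.mean(0); O=M+ydir*32.5  # deck centre at y=-32.5
print('O',O,'gate from tray',O+150*ydir, 'tray coords of G',(G-O)@xdir,(G-O)@ydir)
T=lambda p:np.array([(p[:2]-O)@xdir,(p[:2]-O)@ydir])
for n,z,p in(('slot corner',85,(45,308)),('slotc2',85,(92,472)),('wing1',85,(248,255)),('wing2',85,(294,429)),('insul top',119,(290,160)),('stand top',125,(408,450))): print(n,T(ray(c,f(*p),z)))
for n in('top','side'):
    c=read_camera(n)
    for r in rings(c): print(n,np.array(r[0]),r[1],r[2],r[3],T(r[3]))
    if n=='side':
        for p in [(0,150),(-135,150),(135,150),(135,-215),(-135,-215)]: print(p,proj(c,np.r_[O+p[0]*xdir+p[1]*ydir,75]))
E
```

```text
[[ 659.3  166.4]
 [ 765.7 -183.1]
 [ 501.8 -265.5]
 [ 394.    86.4]] [277.1 365.3 276.5 368. ]
yaw of +y 106.98951670914575 from x 17.061929742637712
mid gate [525.7 121.5] mid edge [526.6 126.4] ctr [580.2 -49. ]
O [570.7 -17.9] gate from tray [526.9 125.6] tray coords of G -2.3107073160499216 146.45211636029345
slot corner [ 65.8 256.2]
slotc2 [-57.6 253.1]
wing1 [ 64.5 106.6]
wing2 [-66.7 108.3]
insul top [114.1  60. ]
stand top [-107.9   37. ]
top [361.9 222.2] 8.021121978759766 178.0 [ 544.5 -104.5   82. ] [-50.4 -75.2]
top [312.5 214. ] 7.826338291168213 174.0 [562.4  12.4  82. ] [ 0.9 31.4]
top [348.5 173.9] 7.7766876220703125 171.0 [663.  -72.4  82. ] [ 72.4 -79.1]
side [476.5 403.5] 19.144289016723633 194.0 [ 591.9 -426.1   82. ] [ -99.  -396.6]
side [356.5 264.5] 9.823541641235352 221.5 [ 544.3 -106.5   82. ] [-51.2 -77.1]
side [401.5 238.5] 9.617792129516602 190.0 [661.9 -73.2  82. ] [ 71.  -79.5]
side [339.9 224. ] 9.111214637756348 170.5 [561.7  12.3  82. ] [ 0.2 31.5]
side [87.5 37.5] 40.871849060058594 62.0 [  96.1 1291.4   82. ] [ -71.4 1390.8]
side [235.   20.5] 52.4047737121582 74.0 [ 654.7 1282.3   82. ] [ 460.2 1218.9]
(0, 150) [305.8 198.5]
(-135, 150) [255.8 223.1]
(135, 150) [350.3 176.7]
(135, -215) [474.1 265.1]
(-135, -215) [374.3 338.2]
```

Top and side views agree to within 2 mm: the tray origin is at (570.7,-17.9) and its +y points at 107°. In tray coordinates the rings are at (0.5,31), (-51,-76) and (72,-79). I'll push with the fingers about 24 mm apart, which cradles the ring on two contacts, keeping tool x along tray +y.

```bash
cat >>h.py <<'E'
from scipy.spatial.transform import Rotation as Ro
np.set_printoptions(precision=1,suppress=True)
O=np.array([570.7,-17.9]);a=np.radians(107.);yd=np.array([np.cos(a),np.sin(a)]);xd=np.array([yd[1],-yd[0]])
W=lambda x,y,z:np.r_[O+x*xd+y*yd,z]
T=lambda p:np.array([(p[:2]-O)@xd,(p[:2]-O)@yd])
def go(*pts,pose=None):
    s=sense();R=Ro.from_euler('xyz',s['orientation'],degrees=True)
    print('t',s['clock'],'tray',T(s['ee_pos']),s['ee_pos'],s['orientation'],'w',s['width'],'F',s['force'])
    for p in pts: print(p,'shift',R.inv().apply(W(*p)-s['ee_pos']))
    print('turn',(R.inv()*Ro.from_euler('xyz',[180,0,107],degrees=True)).as_rotvec(degrees=True))
E
python3 -c "
from h import *
go((0.5,-10,230),(.5,-10,110))"
```

```text
t 0.35 tray [-93.1 655.3] [290.1 581.5 231.1] [-180.     0.   153.5] w 85.35025513805031 F [0.1 0.1 1. ]
(0.5, -10, 230) shift [-525.9 -418.     1.3]
(0.5, -10, 110) shift [-525.9 -418.   121.3]
turn [-0.   0.  46.5]
```

Request:
arm_command --plan '[{"tx": -15,"ty": -12,"tz": 0,"rz": 4,"hand": 0.28},{"tx": -42,"ty": -34,"rz": 10,"hand": 0.28},{"tx": -72,"ty": -58,"rz": 17,"hand": 0.28},{"tx": -103,"ty": -82,"rz": 24,"hand": 0.28},{"tx": -134,"ty": -107,"rz": 31,"hand": 0.28},{"tx": -165,"ty": -131,"rz": 38,"hand": 0.28},{"tx": -196,"ty": -156,"rz": 44,"hand": 0.28},{"tx": -220,"ty": -175,"rz": 46.5,"hand": 0.28}]'

```text
invalid input
```

```bash
python3 -c "
from h import *
go((0.5,-10,230),(.5,-10,110))"
```

```text
t 0.35 tray [-93.1 655.3] [290.1 581.5 231.1] [-180.     0.   153.5] w 85.35025513805031 F [0.1 0.1 1. ]
(0.5, -10, 230) shift [-525.9 -418.     1.3]
(0.5, -10, 110) shift [-525.9 -418.   121.3]
turn [-0.   0.  46.5]
```

Every row probably needs all the keys.

Request:
arm_command --plan '[{"tx": -15,"ty": -12,"tz": 0,"rx": 0,"ry": 0,"rz": 4,"hand": 0.28},{"tx": -42,"ty": -34,"tz": 0,"rx": 0,"ry": 0,"rz": 10,"hand": 0.28},{"tx": -72,"ty": -58,"tz": 0,"rx": 0,"ry": 0,"rz": 17,"hand": 0.28},{"tx": -103,"ty": -82,"tz": 0,"rx": 0,"ry": 0,"rz": 24,"hand": 0.28},{"tx": -134,"ty": -107,"tz": 0,"rx": 0,"ry": 0,"rz": 31,"hand": 0.28},{"tx": -165,"ty": -131,"tz": 0,"rx": 0,"ry": 0,"rz": 38,"hand": 0.28},{"tx": -196,"ty": -156,"tz": 0,"rx": 0,"ry": 0,"rz": 44,"hand": 0.28},{"tx": -220,"ty": -175,"tz": 0,"rx": 0,"ry": 0,"rz": 46.5,"hand": 0.28}]'

```text
clock: 1.02
ee_pos: [410.1, 323.4, 231.6]
orientation: [180.0, 0.1, 106.6]
force: [1.2, 0.1, -0.5]
width: 23.6
finger_force: 0.0
```

```bash
python3 -c "
from h import *
go((0.5,-10,230),(.5,-10,110))"
```

```text
t 1.0167 tray [-53.8 373.4] [410.1 323.4 231.6] [180.    0.1 106.6] w 23.585721109450088 F [ 1.2  0.1 -0.5]
(0.5, -10, 230) shift [-383.    57.1    2.1]
(0.5, -10, 110) shift [-382.8   57.1  122.1]
turn [ 0.   0.1 -0.4]
```

Request:
arm_command --plan '[{"tx": -30,"ty": 5,"tz": 0,"rx": 0,"ry": 0,"rz": 0,"hand": 0.28},{"tx": -70,"ty": 10,"tz": 0,"rx": 0,"ry": 0,"rz": 0,"hand": 0.28},{"tx": -110,"ty": 17,"tz": 0,"rx": 0,"ry": 0,"rz": 0,"hand": 0.28},{"tx": -150,"ty": 23,"tz": 0,"rx": 0,"ry": 0,"rz": 0,"hand": 0.28},{"tx": -190,"ty": 29,"tz": 0,"rx": 0,"ry": 0,"rz": 0,"hand": 0.28},{"tx": -230,"ty": 35,"tz": 0,"rx": 0,"ry": 0,"rz": 0,"hand": 0.28},{"tx": -270,"ty": 41,"tz": 0,"rx": 0,"ry": 0,"rz": 0,"hand": 0.28},{"tx": -300,"ty": 45,"tz": 0,"rx": 0,"ry": 0,"rz": 0,"hand": 0.28}]'

```text
clock: 1.68
ee_pos: [540.9, 49.1, 231.7]
orientation: [179.9, 0.1, 106.8]
force: [0.5, -0.7, -0.5]
width: 24.0
finger_force: 0.0
```

Request:
arm_command --plan '[{"tx": -30,"ty": 5,"tz": 0,"rx": 0,"ry": 0,"rz": 0,"hand": 0.28},{"tx": -60,"ty": 9,"tz": 10,"rx": 0,"ry": 0,"rz": 0,"hand": 0.28},{"tx": -83,"ty": 12,"tz": 40,"rx": 0,"ry": 0,"rz": 0,"hand": 0.28},{"tx": -83,"ty": 12,"tz": 75,"rx": 0,"ry": 0,"rz": 0,"hand": 0.28},{"tx": -83,"ty": 12,"tz": 105,"rx": 0,"ry": 0,"rz": 0,"hand": 0.28},{"tx": -83,"ty": 12,"tz": 125,"rx": 0,"ry": 0,"rz": 0,"hand": 0.28},{"tx": -83,"ty": 12,"tz": 130,"rx": 0,"ry": 0,"rz": 0,"hand": 0.28},{"tx": -83,"ty": 12,"tz": 130,"rx": 0,"ry": 0,"rz": 0,"hand": 0.28}]'

```text
clock: 2.35
ee_pos: [574.2, -22.7, 100.0]
orientation: [-179.8, -0.1, 107.0]
force: [0.5, 0.2, 0.8]
width: 24.2
finger_force: 0.0
```

```bash
python3 -c "
from h import *
go((0.5,-10,78))
c=read_camera('side');p=c['pixels'];cv2.imwrite('pics/a.png',cv2.resize(p[140:350,230:490],None,fx=2.8,fy=2.8)[:,:,::-1])"
```

```text
t 2.35 tray [ 2.  -5.7] [574.2 -22.7 100. ] [-179.8   -0.1  107. ] w 24.23418520211252 F [0.5 0.2 0.8]
(0.5, -10, 78) shift [-4.4 -1.4 22. ]
turn [-0.2 -0.1 -0. ]
```

View pics/a.png

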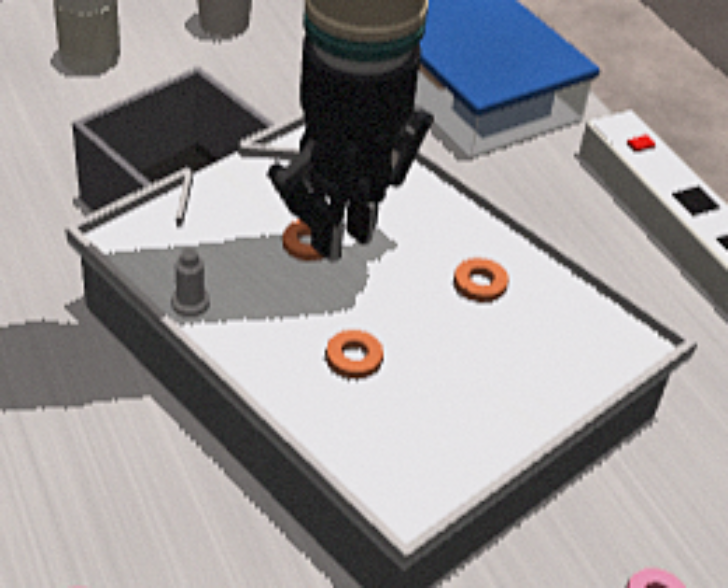

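The crop shows the gripper just behind the front ring at crop (305,240), with the other two rings and the standoff untouched. Now I descend.

Request:
arm_command --plan '[{"tx": -5,"ty": -1,"tz": 8,"rx": 0,"ry": 0,"rz": 0,"hand": 0.28},{"tx": -5,"ty": -1,"tz": 16,"rx": 0,"ry": 0,"rz": 0,"hand": 0.28},{"tx": -5,"ty": -1,"tz": 20,"rx": 0,"ry": 0,"rz": 0,"hand": 0.28},{"tx": -5,"ty": -1,"tz": 22,"rx": 0,"ry": 0,"rz": 0,"hand": 0.28},{"tx": -5,"ty": -1,"tz": 22,"rx": 0,"ry": 0,"rz": 0,"hand": 0.28}]'

```text
clock: 2.82
ee_pos: [575.6, -27.7, 79.0]
orientation: [-180.0, -0.0, 107.0]
force: [0.1, -0.2, -0.3]
width: 23.8
finger_force: 0.0
```

Request:
arm_command --plan '[{"tx": 4,"ty": 0,"tz": 0,"rx": 0,"ry": 0,"rz": 0,"hand": 0.28},{"tx": 12,"ty": 0,"tz": 0,"rx": 0,"ry": 0,"rz": 0,"hand": 0.28},{"tx": 20,"ty": 0,"tz": 0,"rx": 0,"ry": 0,"rz": 0,"hand": 0.28},{"tx": 28,"ty": 0,"tz": 0,"rx": 0,"ry": 0,"rz": 0,"hand": 0.28},{"tx": 36,"ty": 0,"tz": 0,"rx": 0,"ry": 0,"rz": 0,"hand": 0.28},{"tx": 44,"ty": 0,"tz": 0,"rx": 0,"ry": 0,"rz": 0,"hand": 0.28},{"tx": 50,"ty": 0,"tz": 0,"rx": 0,"ry": 0,"rz": 0,"hand": 0.28},{"tx": 50,"ty": 0,"tz": 0,"rx": 0,"ry": 0,"rz": 0,"hand": 0.28}]'

```text
clock: 3.48
ee_pos: [560.6, 22.2, 79.3]
orientation: [-180.0, -0.1, 107.1]
force: [-0.6, 0.1, 0.0]
width: 23.7
finger_force: 0.0
```

```bash
python3 -c "
from h import *
go((0.5,125,78))
for n in('top','side'):
  c=read_camera(n)
  for r in rings(c):
    t=T(r[3])
    if abs(t).max()<250: print(n,r[2],t)
p=c['pixels'];cv2.imwrite('pics/b.png',cv2.resize(p[140:350,230:490],None,fx=2.8,fy=2.8)[:,:,::-1])"
```

```text
t 3.4833 tray [ 2.1 41.3] [560.6  22.2  79.3] [-180.    -0.1  107.1] w 23.669018730468185 F [-0.6  0.1  0. ]
(0.5, 125, 78) shift [83.7 -1.4  1.4]
turn [-0.  -0.1  0.1]
top 182.0 [-50.7 -76.3]
top 171.0 [ 72.4 -79.1]
side 221.5 [-51.2 -77.1]
side 190.0 [ 71.  -79.5]
```

View pics/b.png

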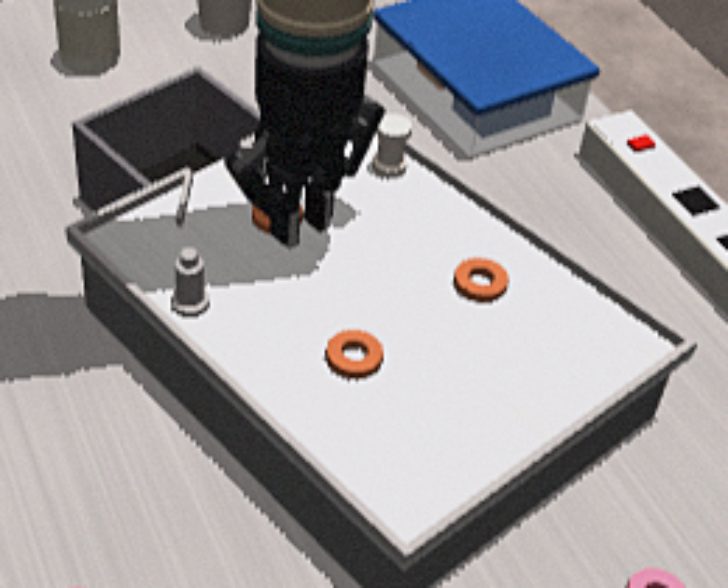

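The ring at crop (268,215) is moving ahead of the fingers, and the spool and standoff still stand. I continue to the gate.

Request:
arm_command --plan '[{"tx": 4,"ty": -0.5,"tz": 1,"rx": 0,"ry": 0,"rz": 0,"hand": 0.28},{"tx": 12,"ty": -1,"tz": 1.5,"rx": 0,"ry": 0,"rz": 0,"hand": 0.28},{"tx": 21,"ty": -1.5,"tz": 1.5,"rx": 0,"ry": 0,"rz": 0,"hand": 0.28},{"tx": 30,"ty": -2,"tz": 1.5,"rx": 0,"ry": 0,"rz": 0,"hand": 0.28},{"tx": 39,"ty": -2.5,"tz": 1.5,"rx": 0,"ry": 0,"rz": 0,"hand": 0.28},{"tx": 48,"ty": -2.5,"tz": 1.5,"rx": 0,"ry": 0,"rz": 0,"hand": 0.28},{"tx": 56,"ty": -2.5,"tz": 1.5,"rx": 0,"ry": 0,"rz": 0,"hand": 0.28},{"tx": 60,"ty": -2.5,"tz": 1.5,"rx": 0,"ry": 0,"rz": 0,"hand": 0.28}]'

```text
clock: 4.25
ee_pos: [540.7, 78.5, 77.8]
orientation: [-180.0, -0.0, 107.1]
force: [1.0, -1.8, 2.2]
width: 24.0
finger_force: 1.2
```

Request:
arm_command --plan '[{"tx": 6,"ty": 0,"tz": 0,"rx": 0,"ry": 0,"rz": 0,"hand": 0.28},{"tx": 13,"ty": 0,"tz": 0,"rx": 0,"ry": 0,"rz": 0,"hand": 0.28},{"tx": 20,"ty": 0,"tz": 0,"rx": 0,"ry": 0,"rz": 0,"hand": 0.28},{"tx": 26,"ty": 0,"tz": 0,"rx": 0,"ry": 0,"rz": 0,"hand": 0.28},{"tx": 29,"ty": 0,"tz": 0,"rx": 0,"ry": 0,"rz": 0,"hand": 0.28},{"tx": 29,"ty": 0,"tz": 0,"rx": 0,"ry": 0,"rz": 0,"hand": 0.28}]'

```text
clock: 4.75
ee_pos: [532.3, 105.6, 77.7]
orientation: [-180.0, -0.0, 107.1]
force: [-0.3, -0.4, 0.2]
width: 23.9
finger_force: 0.0
```

```bash
cat >look.py <<'E'
from h import *
import sys
go(*[tuple(map(float,a.split(','))) for a in sys.argv[2:]])
for n in('top','side'):
  c=read_camera(n)
  for r in rings(c):
    t=T(r[3])
    if abs(t).max()<290: print(n,r[2],t)
p=c['pixels']
if sys.argv[1]!='-': cv2.imwrite(f'pics/{sys.argv[1]}.png',cv2.resize(p[140:350,230:490],None,fx=2.8,fy=2.8)[:,:,::-1])
E
python3 look.py c 0,130,78 0,60,78
```

```text
t 4.75 tray [ -0.6 129.3] [532.3 105.6  77.7] [-180.    -0.   107.1] w 23.907335029386594 F [-0.3 -0.4  0.2]
(0.0, 130.0, 78.0) shift [ 0.7  0.6 -0.3]
(0.0, 60.0, 78.0) shift [-69.3   0.6  -0.4]
turn [-0.  -0.   0.1]
top 178.0 [-50.4 -75.2]
top 171.0 [ 72.4 -79.1]
side 221.5 [-51.2 -77.1]
side 190.0 [ 71.  -79.5]
```

View pics/c.png

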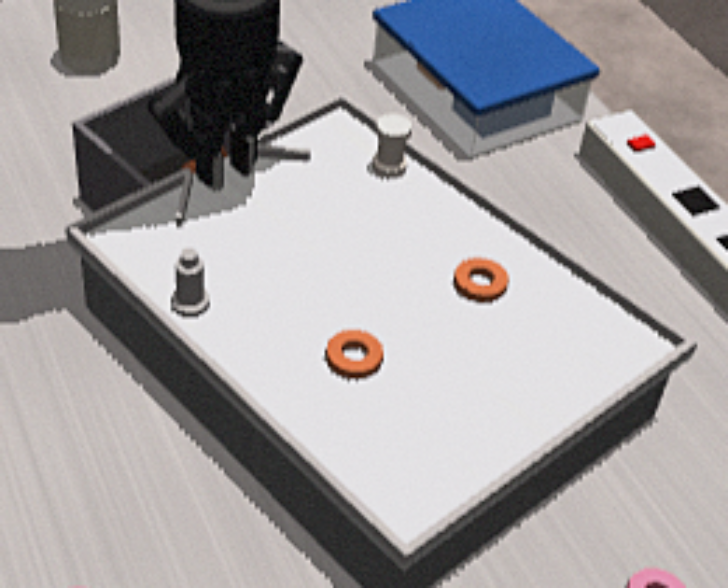

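Orange still shows at the gate around crop (190–225,155), so the ring is right at the edge. Narrowing the fingers and nudging forward should tip it in.

Request:
arm_command --plan '[{"tx": 0,"ty": 0.5,"tz": 0,"rx": 0,"ry": 0,"rz": 0,"hand": 0.12},{"tx": 0,"ty": 0.5,"tz": 0,"rx": 0,"ry": 0,"rz": 0,"hand": 0.08},{"tx": 2,"ty": 0.5,"tz": 0,"rx": 0,"ry": 0,"rz": 0,"hand": 0.08},{"tx": 4,"ty": 0.5,"tz": 0,"rx": 0,"ry": 0,"rz": 0,"hand": 0.08},{"tx": 6,"ty": 0.5,"tz": 0,"rx": 0,"ry": 0,"rz": 0,"hand": 0.08},{"tx": 8,"ty": 0.5,"tz": 0,"rx": 0,"ry": 0,"rz": 0,"hand": 0.08},{"tx": 8,"ty": 0.5,"tz": 0,"rx": 0,"ry": 0,"rz": 0,"hand": 0.08},{"tx": 8,"ty": 0.5,"tz": 0,"rx": 0,"ry": 0,"rz": 0,"hand": 0.08}]'

```text
clock: 5.52
ee_pos: [530.8, 112.4, 77.8]
orientation: [-180.0, -0.0, 107.0]
force: [-0.3, 0.0, -0.2]
width: 6.9
finger_force: 0.0
```

Request:
arm_command --plan '[{"tx": -8,"ty": 0,"tz": 0,"rx": 0,"ry": 0,"rz": 0,"hand": 0.08},{"tx": -25,"ty": 0,"tz": -10,"rx": 0,"ry": 0,"rz": 0,"hand": 0.28},{"tx": -50,"ty": 0,"tz": -30,"rx": 0,"ry": 0,"rz": 0,"hand": 0.28},{"tx": -80,"ty": -8,"tz": -55,"rx": 0,"ry": 0,"rz": 0,"hand": 0.28},{"tx": -115,"ty": -20,"tz": -70,"rx": 0,"ry": 0,"rz": 0,"hand": 0.28},{"tx": -150,"ty": -30,"tz": -70,"rx": 0,"ry": 0,"rz": 0,"hand": 0.28},{"tx": -185,"ty": -40,"tz": -70,"rx": 0,"ry": 0,"rz": 0,"hand": 0.28},{"tx": -215,"ty": -48,"tz": -70,"rx": 0,"ry": 0,"rz": 0,"hand": 0.28}]'

```text
clock: 6.18
ee_pos: [547.5, -111.5, 148.5]
orientation: [180.0, 0.1, 106.9]
force: [0.1, -0.2, 0.1]
width: 23.8
finger_force: 0.0
```

```bash
python3 look.py d -59,-114,100 -59,-114,78
```

```text
t 6.1833 tray [-49.6 -82.7] [ 547.5 -111.5  148.5] [180.    0.1 106.9] w 23.824655509668226 F [ 0.1 -0.2  0.1]
(-59.0, -114.0, 100.0) shift [-31.2  -9.4  48.5]
(-59.0, -114.0, 78.0) shift [-31.2  -9.4  70.5]
turn [ 0.   0.1 -0.1]
top 191.0 [-12.6 183.1]
top 171.0 [ 72.4 -79.1]
side 219.0 [-51.2 -77.1]
side 190.0 [ 71.  -79.5]
```

View pics/d.png

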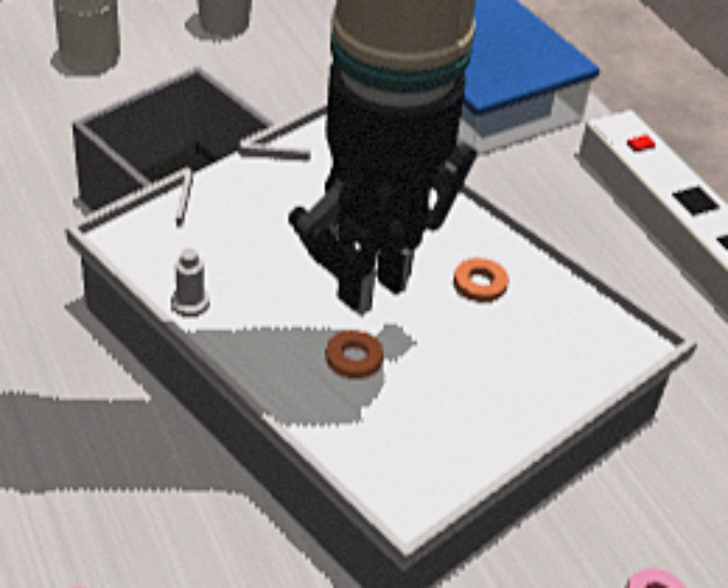

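Ring 1 is gone from the deck and the top view sees it in the slot at tray y about 183. The gripper is above ring 2 at crop (355,352). Next I go behind it and descend.

Request:
arm_command --plan '[{"tx": -20,"ty": -1,"tz": 0,"rx": 0,"ry": 0,"rz": 0,"hand": 0.28},{"tx": -36,"ty": -2,"tz": 10,"rx": 0,"ry": 0,"rz": 0,"hand": 0.28},{"tx": -36,"ty": -2,"tz": 35,"rx": 0,"ry": 0,"rz": 0,"hand": 0.28},{"tx": -36,"ty": -2,"tz": 55,"rx": 0,"ry": 0,"rz": 0,"hand": 0.28},{"tx": -36,"ty": -2,"tz": 65,"rx": 0,"ry": 0,"rz": 0,"hand": 0.28},{"tx": -36,"ty": -2,"tz": 70,"rx": 0,"ry": 0,"rz": 0,"hand": 0.28},{"tx": -36,"ty": -2,"tz": 71,"rx": 0,"ry": 0,"rz": 0,"hand": 0.28},{"tx": -36,"ty": -2,"tz": 71,"rx": 0,"ry": 0,"rz": 0,"hand": 0.28}]'

```text
clock: 6.95
ee_pos: [556.8, -142.4, 77.1]
orientation: [180.0, 0.0, 107.0]
force: [-0.4, -0.3, -0.4]
width: 23.7
finger_force: 0.0
```

```bash
python3 look.py - -51,-98,78 0,60,78
```

```text
t 6.95 tray [ -49.7 -115. ] [ 556.8 -142.4   77.1] [180.   0. 107.] w 23.694139787886705 F [-0.4 -0.3 -0.4]
(-51.0, -98.0, 78.0) shift [17.  -1.3 -0.9]
(0.0, 60.0, 78.0) shift [175.   49.7  -0.9]
turn [0. 0. 0.]
top 189.0 [-12.6 183.1]
top 171.0 [ 72.4 -79.1]
side 69.0 [ 77.5 -84.6]
```

Request:
arm_command --plan '[{"tx": 6,"ty": -1,"tz": 0,"rx": 0,"ry": 0,"rz": 0,"hand": 0.28},{"tx": 14,"ty": -1,"tz": 0,"rx": 0,"ry": 0,"rz": 0,"hand": 0.28},{"tx": 22,"ty": 0,"tz": 0,"rx": 0,"ry": 0,"rz": 0,"hand": 0.28},{"tx": 31,"ty": 2.5,"tz": 0,"rx": 0,"ry": 0,"rz": 0,"hand": 0.28},{"tx": 40,"ty": 5.5,"tz": 0,"rx": 0,"ry": 0,"rz": 0,"hand": 0.28},{"tx": 49,"ty": 8.5,"tz": 0,"rx": 0,"ry": 0,"rz": 0,"hand": 0.28},{"tx": 58,"ty": 11.5,"tz": 0,"rx": 0,"ry": 0,"rz": 0,"hand": 0.28},{"tx": 66,"ty": 14,"tz": 0,"rx": 0,"ry": 0,"rz": 0,"hand": 0.28}]'

```text
clock: 7.72
ee_pos: [550.8, -74.0, 76.9]
orientation: [180.0, 0.0, 107.0]
force: [-0.5, -2.6, 1.8]
width: 23.9
finger_force: 1.1
```

Request:
arm_command --plan '[{"tx": 9,"ty": 3,"tz": 0,"rx": 0,"ry": 0,"rz": 0,"hand": 0.28},{"tx": 18,"ty": 6,"tz": 0,"rx": 0,"ry": 0,"rz": 0,"hand": 0.28},{"tx": 27,"ty": 9,"tz": 0,"rx": 0,"ry": 0,"rz": 0,"hand": 0.28},{"tx": 36,"ty": 12,"tz": 0,"rx": 0,"ry": 0,"rz": 0,"hand": 0.28},{"tx": 45,"ty": 15,"tz": 0,"rx": 0,"ry": 0,"rz": 0,"hand": 0.28},{"tx": 54,"ty": 18,"tz": 0,"rx": 0,"ry": 0,"rz": 0,"hand": 0.28},{"tx": 62,"ty": 20,"tz": 0,"rx": 0,"ry": 0,"rz": 0,"hand": 0.28},{"tx": 66,"ty": 21,"tz": 0,"rx": 0,"ry": 0,"rz": 0,"hand": 0.28}]'

```text
clock: 8.38
ee_pos: [551.3, -4.2, 76.7]
orientation: [180.0, -0.0, 107.1]
force: [0.2, -1.7, 1.7]
width: 23.9
finger_force: 1.1
```

```bash
python3 look.py e 0,60,78 0,129,78
```

```text
t 8.3833 tray [-14.5  18.8] [551.3  -4.2  76.7] [180.   -0.  107.1] w 23.91584497450246 F [ 0.2 -1.7  1.7]
(0.0, 60.0, 78.0) shift [41.2 14.6 -1.2]
(0.0, 129.0, 78.0) shift [110.2  14.7  -1.2]
turn [ 0.  -0.   0.1]
side 190.0 [ 71.  -79.5]
```

View pics/e.png

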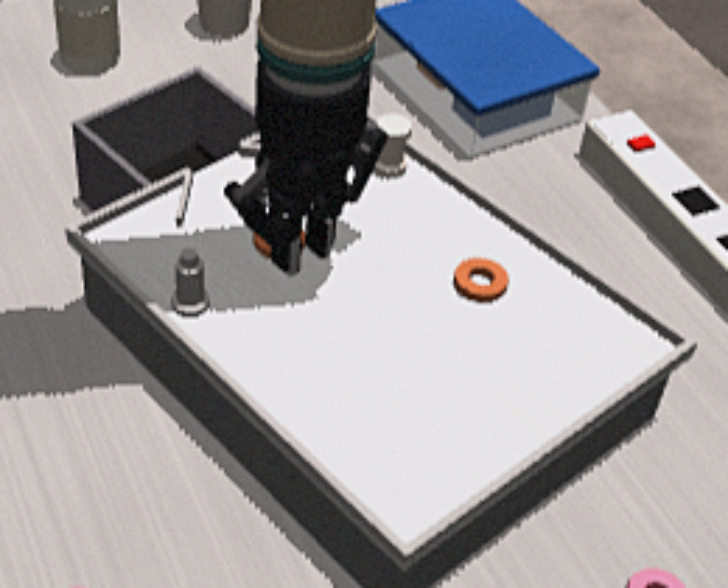

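Ring 2 is held in the cradle at crop (270,243), and the posts are undisturbed. I continue to the gate.

Request:
arm_command --plan '[{"tx": 6,"ty": 2,"tz": 0,"rx": 0,"ry": 0,"rz": 0,"hand": 0.28},{"tx": 15,"ty": 5,"tz": 0,"rx": 0,"ry": 0,"rz": 0,"hand": 0.28},{"tx": 24,"ty": 8.5,"tz": 0,"rx": 0,"ry": 0,"rz": 0,"hand": 0.28},{"tx": 33,"ty": 12,"tz": 0,"rx": 0,"ry": 0,"rz": 0,"hand": 0.28},{"tx": 42,"ty": 14.5,"tz": 0,"rx": 0,"ry": 0,"rz": 0,"hand": 0.28},{"tx": 51,"ty": 14.5,"tz": 0,"rx": 0,"ry": 0,"rz": 0,"hand": 0.28},{"tx": 60,"ty": 14.5,"tz": 0,"rx": 0,"ry": 0,"rz": 0,"hand": 0.28},{"tx": 68,"ty": 14.5,"tz": 0,"rx": 0,"ry": 0,"rz": 0,"hand": 0.28}]'

```text
clock: 9.15
ee_pos: [544.8, 64.5, 76.7]
orientation: [-180.0, -0.0, 107.0]
force: [-0.4, -0.1, -0.9]
width: 23.9
finger_force: 0.2
```

Request:
arm_command --plan '[{"tx": 8,"ty": 0,"tz": 0,"rx": 0,"ry": 0,"rz": 0,"hand": 0.28},{"tx": 16,"ty": 0,"tz": 0,"rx": 0,"ry": 0,"rz": 0,"hand": 0.28},{"tx": 24,"ty": 0,"tz": 0,"rx": 0,"ry": 0,"rz": 0,"hand": 0.28},{"tx": 32,"ty": 0,"tz": 0,"rx": 0,"ry": 0,"rz": 0,"hand": 0.28},{"tx": 38,"ty": 0,"tz": 0,"rx": 0,"ry": 0,"rz": 0,"hand": 0.28},{"tx": 42,"ty": 0,"tz": 0,"rx": 0,"ry": 0,"rz": 0,"hand": 0.28},{"tx": 42,"ty": 0,"tz": 0,"rx": 0,"ry": 0,"rz": 0,"hand": 0.28}]'

```text
clock: 9.73
ee_pos: [532.8, 104.5, 76.8]
orientation: [180.0, -0.0, 107.1]
force: [-0.2, -0.4, -0.4]
width: 23.9
finger_force: 0.0
```

```bash
python3 look.py - 0,137,78
```

```text
t 9.7333 tray [ -0.4 128.1] [532.8 104.5  76.8] [180.   -0.  107.1] w 23.9028793840049 F [-0.2 -0.4 -0.4]
(0.0, 137.0, 78.0) shift [ 8.9  0.4 -1.2]
turn [ 0.  -0.   0.1]
top 171.0 [ 72.4 -79.1]
side 190.0 [ 71.  -79.5]
```

Request:
arm_command --plan '[{"tx": 0,"ty": 0.5,"tz": -1,"rx": 0,"ry": 0,"rz": 0,"hand": 0.12},{"tx": 0,"ty": 0.5,"tz": -1,"rx": 0,"ry": 0,"rz": 0,"hand": 0.08},{"tx": 2,"ty": 0.5,"tz": -1,"rx": 0,"ry": 0,"rz": 0,"hand": 0.08},{"tx": 4,"ty": 0.5,"tz": -1,"rx": 0,"ry": 0,"rz": 0,"hand": 0.08},{"tx": 6,"ty": 0.5,"tz": -1,"rx": 0,"ry": 0,"rz": 0,"hand": 0.08},{"tx": 9,"ty": 0.5,"tz": -1,"rx": 0,"ry": 0,"rz": 0,"hand": 0.08},{"tx": 9,"ty": 0.5,"tz": -1,"rx": 0,"ry": 0,"rz": 0,"hand": 0.08},{"tx": 9,"ty": 0.5,"tz": -1,"rx": 0,"ry": 0,"rz": 0,"hand": 0.08}]'

```text
clock: 10.5
ee_pos: [530.8, 112.5, 77.8]
orientation: [-180.0, -0.0, 107.0]
force: [-0.1, -0.3, -0.2]
width: 7.0
finger_force: 0.0
```

Request:
arm_command --plan '[{"tx": -8,"ty": 0,"tz": 0,"rx": 0,"ry": 0,"rz": 0,"hand": 0.08},{"tx": -25,"ty": 0,"tz": -10,"rx": 0,"ry": 0,"rz": 0,"hand": 0.28},{"tx": -50,"ty": 0,"tz": -35,"rx": 0,"ry": 0,"rz": 0,"hand": 0.28},{"tx": -80,"ty": 5,"tz": -60,"rx": 0,"ry": 0,"rz": 0,"hand": 0.28},{"tx": -115,"ty": 20,"tz": -70,"rx": 0,"ry": 0,"rz": 0,"hand": 0.28},{"tx": -150,"ty": 35,"tz": -70,"rx": 0,"ry": 0,"rz": 0,"hand": 0.28},{"tx": -185,"ty": 50,"tz": -70,"rx": 0,"ry": 0,"rz": 0,"hand": 0.28},{"tx": -220,"ty": 65,"tz": -70,"rx": 0,"ry": 0,"rz": 0,"hand": 0.28}]'

```text
clock: 11.17
ee_pos: [658.3, -82.0, 148.4]
orientation: [180.0, 0.0, 106.9]
force: [0.1, 0.4, -0.0]
width: 23.7
finger_force: 0.0
```

```bash
python3 look.py f 72,-117,78
```

```text
t 11.1667 tray [ 65.  -86.9] [658.3 -82.  148.4] [180.    0.  106.9] w 23.677892751045036 F [ 0.1  0.4 -0. ]
(72.0, -117.0, 78.0) shift [-30.1   7.   70.5]
turn [ 0.   0.  -0.1]
side 186.0 [ 71.  -79.5]
```

View pics/f.png

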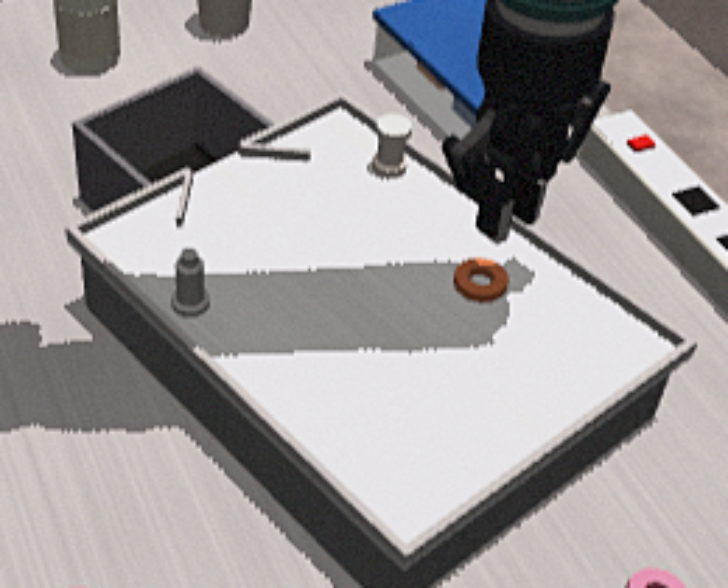

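Ring 2 has dropped, leaving ring 3 alone on the deck at crop (482,279). Both posts are still standing.

Request:
arm_command --plan '[{"tx": -20,"ty": 4,"tz": 0,"rx": 0,"ry": 0,"rz": 0,"hand": 0.28},{"tx": -32,"ty": 6,"tz": 10,"rx": 0,"ry": 0,"rz": 0,"hand": 0.28},{"tx": -32,"ty": 6,"tz": 35,"rx": 0,"ry": 0,"rz": 0,"hand": 0.28},{"tx": -32,"ty": 6,"tz": 55,"rx": 0,"ry": 0,"rz": 0,"hand": 0.28},{"tx": -32,"ty": 6,"tz": 65,"rx": 0,"ry": 0,"rz": 0,"hand": 0.28},{"tx": -32,"ty": 6,"tz": 70,"rx": 0,"ry": 0,"rz": 0,"hand": 0.28},{"tx": -32,"ty": 6,"tz": 71,"rx": 0,"ry": 0,"rz": 0,"hand": 0.28},{"tx": -32,"ty": 6,"tz": 71,"rx": 0,"ry": 0,"rz": 0,"hand": 0.28}]'

```text
clock: 11.93
ee_pos: [672.7, -108.3, 77.1]
orientation: [180.0, 0.0, 107.0]
force: [-0.5, -0.5, 0.8]
width: 23.8
finger_force: 0.0
```

```bash
python3 look.py - 72,-98,78 0,60,78
```

```text
t 11.9333 tray [  71.1 -116.3] [ 672.7 -108.3   77.1] [180.   0. 107.] w 23.78853379530814 F [-0.5 -0.5  0.8]
(72.0, -98.0, 78.0) shift [18.3  0.9 -0.9]
(0.0, 60.0, 78.0) shift [176.2 -71.2  -1.1]
turn [ 0.  0. -0.]
top 270.5 [-11.6 178. ]
```

Request:
arm_command --plan '[{"tx": 6,"ty": 0.5,"tz": 0,"rx": 0,"ry": 0,"rz": 0,"hand": 0.28},{"tx": 14,"ty": 0.5,"tz": 0,"rx": 0,"ry": 0,"rz": 0,"hand": 0.28},{"tx": 22,"ty": -1,"tz": 0,"rx": 0,"ry": 0,"rz": 0,"hand": 0.28},{"tx": 31,"ty": -4,"tz": 0,"rx": 0,"ry": 0,"rz": 0,"hand": 0.28},{"tx": 40,"ty": -7.5,"tz": 0,"rx": 0,"ry": 0,"rz": 0,"hand": 0.28},{"tx": 49,"ty": -11,"tz": 0,"rx": 0,"ry": 0,"rz": 0,"hand": 0.28},{"tx": 58,"ty": -14.5,"tz": 0,"rx": 0,"ry": 0,"rz": 0,"hand": 0.28},{"tx": 66,"ty": -18,"tz": 0,"rx": 0,"ry": 0,"rz": 0,"hand": 0.28}]'

```text
clock: 12.7
ee_pos: [635.4, -49.3, 77.1]
orientation: [180.0, 0.0, 107.0]
force: [1.5, -2.3, 2.3]
width: 24.0
finger_force: 1.1
```

Request:
arm_command --plan '[{"tx": 9,"ty": -3.5,"tz": 0,"rx": 0,"ry": 0,"rz": 0,"hand": 0.28},{"tx": 18,"ty": -7,"tz": 0,"rx": 0,"ry": 0,"rz": 0,"hand": 0.28},{"tx": 27,"ty": -10.5,"tz": 0,"rx": 0,"ry": 0,"rz": 0,"hand": 0.28},{"tx": 36,"ty": -14,"tz": 0,"rx": 0,"ry": 0,"rz": 0,"hand": 0.28},{"tx": 45,"ty": -17.5,"tz": 0,"rx": 0,"ry": 0,"rz": 0,"hand": 0.28},{"tx": 54,"ty": -21,"tz": 0,"rx": 0,"ry": 0,"rz": 0,"hand": 0.28},{"tx": 62,"ty": -24.5,"tz": 0,"rx": 0,"ry": 0,"rz": 0,"hand": 0.28},{"tx": 66,"ty": -26.5,"tz": 0,"rx": 0,"ry": 0,"rz": 0,"hand": 0.28}]'

```text
clock: 13.37
ee_pos: [590.1, 6.8, 76.6]
orientation: [-180.0, -0.1, 107.0]
force: [0.7, -1.5, 2.0]
width: 23.9
finger_force: 1.0
```

```bash
python3 look.py g 0,80,78 0,129,78
```

```text
t 13.3667 tray [25.8 17.9] [590.1   6.8  76.6] [-180.    -0.1  107. ] w 23.90486630786522 F [ 0.7 -1.5  2. ]
(0.0, 80.0, 78.0) shift [ 62.1 -25.8  -1.3]
(0.0, 129.0, 78.0) shift [111.1 -25.7  -1.2]
turn [-0.  -0.1  0. ]
```

View pics/g.png

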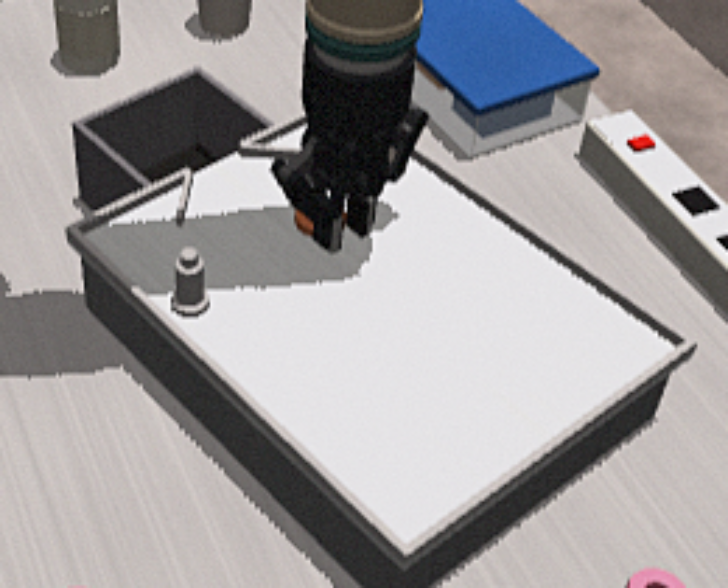

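Ring 3 is in the cradle at crop (312,220). I finish the push.

Request:
arm_command --plan '[{"tx": 6,"ty": -2.5,"tz": 0,"rx": 0,"ry": 0,"rz": 0,"hand": 0.28},{"tx": 15,"ty": -6,"tz": 0,"rx": 0,"ry": 0,"rz": 0,"hand": 0.28},{"tx": 24,"ty": -10,"tz": 0,"rx": 0,"ry": 0,"rz": 0,"hand": 0.28},{"tx": 33,"ty": -14,"tz": 0,"rx": 0,"ry": 0,"rz": 0,"hand": 0.28},{"tx": 42,"ty": -18,"tz": 0,"rx": 0,"ry": 0,"rz": 0,"hand": 0.28},{"tx": 51,"ty": -22,"tz": 0,"rx": 0,"ry": 0,"rz": 0,"hand": 0.28},{"tx": 60,"ty": -25,"tz": 0,"rx": 0,"ry": 0,"rz": 0,"hand": 0.28},{"tx": 68,"ty": -26,"tz": 0,"rx": 0,"ry": 0,"rz": 0,"hand": 0.28}]'

```text
clock: 14.13
ee_pos: [545.3, 63.6, 76.7]
orientation: [-179.9, -0.0, 107.0]
force: [-0.8, 0.5, -0.3]
width: 23.7
finger_force: 0.2
```

Request:
arm_command --plan '[{"tx": 8,"ty": 0,"tz": 0,"rx": 0,"ry": 0,"rz": 0,"hand": 0.28},{"tx": 16,"ty": 0,"tz": 0,"rx": 0,"ry": 0,"rz": 0,"hand": 0.28},{"tx": 24,"ty": 0,"tz": 0,"rx": 0,"ry": 0,"rz": 0,"hand": 0.28},{"tx": 32,"ty": 0,"tz": 0,"rx": 0,"ry": 0,"rz": 0,"hand": 0.28},{"tx": 38,"ty": 0,"tz": 0,"rx": 0,"ry": 0,"rz": 0,"hand": 0.28},{"tx": 43,"ty": 0,"tz": 0,"rx": 0,"ry": 0,"rz": 0,"hand": 0.28},{"tx": 43,"ty": 0,"tz": 0,"rx": 0,"ry": 0,"rz": 0,"hand": 0.28}]'

```text
clock: 14.72
ee_pos: [533.8, 105.0, 76.8]
orientation: [180.0, -0.0, 107.1]
force: [-0.3, -0.5, 0.5]
width: 23.9
finger_force: 0.0
```

```bash
python3 look.py - 0,137,78
```

```text
t 14.7167 tray [  0.7 128.4] [533.8 105.   76.8] [180.   -0.  107.1] w 23.866977122576742 F [-0.3 -0.5  0.5]
(0.0, 137.0, 78.0) shift [ 8.6 -0.7 -1.2]
turn [ 0.  -0.   0.1]
```

Request:
arm_command --plan '[{"tx": 0,"ty": -0.5,"tz": -1,"rx": 0,"ry": 0,"rz": 0,"hand": 0.12},{"tx": 0,"ty": -0.5,"tz": -1,"rx": 0,"ry": 0,"rz": 0,"hand": 0.08},{"tx": 2,"ty": -0.5,"tz": -1,"rx": 0,"ry": 0,"rz": 0,"hand": 0.08},{"tx": 4,"ty": -0.5,"tz": -1,"rx": 0,"ry": 0,"rz": 0,"hand": 0.08},{"tx": 6,"ty": -0.5,"tz": -1,"rx": 0,"ry": 0,"rz": 0,"hand": 0.08},{"tx": 9,"ty": -0.5,"tz": -1,"rx": 0,"ry": 0,"rz": 0,"hand": 0.08},{"tx": 9,"ty": -0.5,"tz": -1,"rx": 0,"ry": 0,"rz": 0,"hand": 0.08},{"tx": 9,"ty": -0.5,"tz": -1,"rx": 0,"ry": 0,"rz": 0,"hand": 0.08}]'

```text
clock: 15.48
ee_pos: [530.8, 112.5, 77.8]
orientation: [-180.0, -0.0, 107.0]
force: [-0.2, 0.2, 0.9]
width: 7.1
finger_force: 0.0
```

Request:
arm_command --plan '[{"tx": -8,"ty": 0,"tz": 0,"rx": 0,"ry": 0,"rz": 0,"hand": 0.08},{"tx": -25,"ty": 0,"tz": -10,"rx": 0,"ry": 0,"rz": 0,"hand": 0.08},{"tx": -50,"ty": 0,"tz": -35,"rx": 0,"ry": 0,"rz": 0,"hand": 0.08},{"tx": -80,"ty": 0,"tz": -65,"rx": 0,"ry": 0,"rz": 0,"hand": 0.08},{"tx": -115,"ty": 0,"tz": -85,"rx": 0,"ry": 0,"rz": 0,"hand": 0.08},{"tx": -150,"ty": 0,"tz": -95,"rx": 0,"ry": 0,"rz": 0,"hand": 0.08},{"tx": -185,"ty": 0,"tz": -100,"rx": 0,"ry": 0,"rz": 0,"hand": 0.08},{"tx": -220,"ty": 0,"tz": -100,"rx": 0,"ry": 0,"rz": 0,"hand": 0.08}]'

```text
clock: 16.15
ee_pos: [596.3, -101.3, 179.8]
orientation: [179.8, 0.1, 106.9]
force: [0.5, 0.7, 0.4]
width: 7.1
finger_force: 0.0
```

```bash
python3 look.py - 0,-100,178; python3 - <<'E'
from h import *
c=read_camera('top')
for r in rings(c,16): print(r[2],r[3],T(r[3]))
hsv=cv2.cvtColor(c['pixels'],cv2.COLOR_RGB2HSV);m=cv2.inRange(hsv,(3,50,30),(18,255,255))
n,l,s,ce=cv2.connectedComponentsWithStats(m)
for i in range(1,n):
    if s[i,4]>10 and 200<ce[i][0]<440 and 120<ce[i][1]<300: print(s[i],ce[i])
a0=cv2.imread('pics/top0.png')[:,:,::-1].astype(int)
# posts unchanged?
for u,v in((288,172),(323,258),(145,235),(143,178),(480,200),(470,280)):
    A=a0[v-14:v+14,u-14:u+14];B=c['pixels'][v-14:v+14,u-14:u+14].astype(int);print(u,v,abs(A-B).mean(), (abs(A-B).max(2)>40).sum())
E
```

```text
t 16.15 tray [  0.1 -87.2] [ 596.3 -101.3  179.8] [179.8   0.1 106.9] w 7.064542777284405 F [0.5 0.7 0.4]
(0.0, -100.0, 178.0) shift [-12.8  -0.1   1.8]
turn [ 0.2  0.1 -0.1]
top 282.5 [-10.4 177.7]
289.5 [519.9 156.9  16. ] [  2.5 182. ]
[243 226  24  20 318] [254.3 235.5]
288 172 10.338010204081632 0
323 258 44.03528911564626 709
145 235 7.980867346938775 0
143 178 7.183673469387755 0
480 200 8.811649659863946 0
470 280 9.105442176870747 0
```

Request:
arm_command --plan '[{"tx": -20,"ty": 0,"tz": -20,"rx": 0,"ry": 0,"rz": 0,"hand": 0.08},{"tx": -50,"ty": 0,"tz": -40,"rx": 0,"ry": 0,"rz": 0,"hand": 0.08},{"tx": -80,"ty": 0,"tz": -60,"rx": 0,"ry": 0,"rz": 0,"hand": 0.08},{"tx": -110,"ty": 0,"tz": -80,"rx": 0,"ry": 0,"rz": 0,"hand": 0.08},{"tx": -140,"ty": 0,"tz": -80,"rx": 0,"ry": 0,"rz": 0,"hand": 0.08},{"tx": -170,"ty": 0,"tz": -80,"rx": 0,"ry": 0,"rz": 0,"hand": 0.08},{"tx": -185,"ty": 0,"tz": -80,"rx": 0,"ry": 0,"rz": 0,"hand": 0.08},{"tx": -185,"ty": 0,"tz": -80,"rx": 0,"ry": 0,"rz": 0,"hand": 0.08}]'

```text
clock: 16.97
ee_pos: [648.4, -279.6, 257.0]
orientation: [-179.9, 0.1, 106.7]
force: [-0.2, 0.8, -0.3]
width: 7.1
finger_force: 0.0
```

```bash
python3 - <<'E'
from h import *
go()
for n,pts in(('top',((288,172),(323,258),(439,181),(392,320))),('side',((370,190),(297,240),(340,226),(402,240),(356,267),(305,198),(261,140),(310,135)))):
    c=read_camera(n); a0=cv2.imread(f'pics/{n}0.png')[:,:,::-1].astype(int)
    for u,v in pts:
        s=(slice(v-12,v+12),slice(u-12,u+12));D=abs(a0[s]-c['pixels'][s].astype(int)).max(2);print(n,u,v,(D>40).sum())
    hsv=cv2.cvtColor(c['pixels'],cv2.COLOR_RGB2HSV);m=cv2.inRange(hsv,(3,50,30),(18,255,255))
    if n=='top':
        V=hsv[...,2]
        for v in range(222,252): print(''.join('%4d'%V[v,u] if m[v,u] else '   .' for u in range(238,274)))
    else: print('side copper px on deck/gate',[(s.tolist()) for s in cv2.connectedComponentsWithStats(m[150:350,250:480])[2][1:] if s[4]>8])
E
```

```text
t 16.9667 tray [  -2.2 -273. ] [ 648.4 -279.6  257. ] [-179.9    0.1  106.7] w 7.11866800923349 F [-0.2  0.8 -0.3]
turn [-0.1  0.1 -0.3]
top 288 172 0
top 323 258 0
top 439 181 135
top 392 320 434
   .   .   .   .   .   .   .   .   .   .   .   .   .   .   .   .   .   .   .   .   .   .   .   .   .   .   .   .   .   .   .   .   .   .   .   .
   .   .   .   .   .   .   .   .   .   .   .   .   .   .   .   .   .   .   .   .   .   .   .   .   .   .   .   .   .   .   .   .   .   .   .   .
   .   .   .   .   .   .   .   .   .   .   .   .   .   .   .   .   .   .   .   .   .   .   .   .   .   .   .   .   .   .   .   .   .   .   .   .
   .   .   .   .   .   .   .   .   .   .   .   .   .   .   .   .   .   .   .   .   .   .   .   .   .   .   .   .   .   .   .   .   .   .   .   .
   .   .   .   .   .   .   .   .   .   .   .   .   .   .   .   .   .   . 102 119 108 101   .   .   .   .   .   .   .   .   .   .   .   .   .   .
   .   .   .   .   .   .   .   .   .   .   .   .   .   .   .   . 106 128 150 168 158 148 133 110   .   .   .   .   .   .   .   .   .   .   .   .
   .   .   .   .   .   .   .   . 
[... 2924 characters left out ...]
  .   .   .   .   .   .   .   .   .   .   .   .   .   .   .   .   .   .   .   .   .   .
   .   .   .   .   .   .   .   .   .   .   .   .   .   .   .   .   .   .   .   .   .   .   .   .   .   .   .   .   .   .   .   .   .   .   .   .
   .   .   .   .   .   .   .   .   .   .   .   .   .   .   .   .   .   .   .   .   .   .   .   .   .   .   .   .   .   .   .   .   .   .   .   .
   .   .   .   .   .   .   .   .   .   .   .   .   .   .   .   .   .   .   .   .   .   .   .   .   .   .   .   .   .   .   .   .   .   .   .   .
side 370 190 0
side 297 240 0
side 340 226 251
side 402 240 265
side 356 267 306
side 305 198 5
side 261 140 0
side 310 135 0
side copper px on deck/gate [[129, 12, 10, 10, 24]]
```

Both posts are unchanged, no copper is left on the deck or at the gate, and the top view shows overlapping rings down in the slot.

```bash
python3 -c "
from station import *
print(close_job())"
```

```text
the job is handed in; nothing more can be done
None
```

I pushed all three copper rings through the gate one at a time and handed the job in at about 17 s; the deck and gate are clear and both posts are unmoved, but the rings overlap in the slot, so I could make out only two of the three there.

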